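# Fetch the wooden box from the back of a market display

## Robot

A 6-joint arm with a two-finger parallel gripper is mounted at the origin on the work surface. World frame = base frame: x ahead of the robot, y to its left, z up, the work surface at z = 0. Lengths are in m, angles in rad, forces in N, time in s.
With the tool pointing down it reaches from about 0.35 to 0.775 m from the base axis. Payload 5.5 kg.
Tool frame: the origin (TCP) lies midway between the tips of the shut fingers; the grasp point (between the pads) lies 19 mm behind it; x points along the fingers, y is the direction in which the jaws open and shut, and the axes are right-handed (so a half turn about x gives the same grasp; the last joint's range is limited). The gripper opens to 85 mm and grips with 20 to 120 N. Pads are 22 mm wide; open, the fingers measure 114 mm over their backs; the gripper's body (76 mm by 85 mm) begins 54 mm behind the grasp point. The pads swing forward as they close: fully open they stand 13 mm farther back than shut.
Start: joints at [-1.342, 0.313, 0.046, 1.304, 0, 1.431], TCP at [0.207, -0.536, 0.231] pointing down, gripper open.
Joint ranges: [-2.76, 2.76], [-0.86, 1.69], [-1.03, 1.26], [-2.2, 2.34], [-1.47, 1.5], [-3.14, 3.14]. Speed limits (rad/s): [2.57, 2.57, 3.14, 3.14, 3.14, 3.14].

## Interface

Orientations are given as a unit quaternion [w, x, y, z].
In Python, from plant import status, vision, arm gives the robot as it stands. The module is installed in compiled form; this text tells all that it offers.
- The arm moves only by the tool arm_command, never from a script. Its argument "series" is a list of rows, each a list of 3 entries, a list of its own where there are three numbers: the finger opening in cm, from 0 to 8.54, then the shift along the world's x, y, z in cm, then the turn about the world's z in degrees. A call has 1 to 8 rows; each row is the pose to reach, as a shift and turn from the pose measured when the call began; what a row does not reach only later rows make up. A row lasts 1/8 s, in which the tool goes at most 62.5 mm and 10.7 degrees, less where a joint would pass 70% of its speed; a pose out of reach is approached as far as the arm can. A call with a gripper value outside its range is refused whole. The fingers move at their own pace and stop on an object; the grip force is fixed at half the most. Time passes only in rows, so rows that repeat a pose let the fingers close. It gives the time, the measured TCP pose, the force and the opening at its end, in the units of the state.
- status.sense(): the state, without advancing time (a new reading comes with each control period).
- vision.get_image(name): name is "side" or "top" or "wrist"; returns the picture (420x560x3 uint8, blue, green, red); there is no depth.
- vision.camera_model(name): a dict with "camera_matrix" (3x3 intrinsics, pixels), "k1" (the pictures are not rectified: a ray, as slopes to the right and down, at radius r is drawn at 1 + k1 r^2 times it, then the intrinsics apply), "pose" (4x4, takes a point from camera to world coordinates). Camera axes: x right, y up, looking along -z (the intrinsics and any distortion apply to the point x, -y, -z); pixel columns grow to the right and rows downward; lengths in m; the calibration is good to about 2 mm. A picture is of the moment at which its call begins: read the wrist's pose just before it. camera_model takes no time and is no camera call; for the wrist camera it gives the pose at the moment of the call.
- arm.hand_in(): hands the job in, once; it reports no verdict.
Trained networks look in the newest picture that a camera, given by its name, has taken for a name from the list of things; names that differ only in an ending like _2 or _b are one class to them, and where a whole thing is asked for, a point or a joint stands for the part that bears it (a point fixed in the world has none). Each returns a list of dicts, best first, with "confidence" (0 to 1); they miss things now and then, are a little off and sometimes report something else, mostly with a low value. They report only what shows in the picture. A call takes as long as a camera call.
- vision.silhouettes(thing, camera): "region" (420x560 bool, what is visible of it) and "box" ([centre column, centre row, width, height] in pixels, round what is visible of it).
The state is a dict: "time_s": time; "joint_positions": joint angles; "joint_vel": joint speeds; "joint_torque": joint torques, N m; "tool_pos": TCP position; "eef_rot": TCP orientation; "wrist_force": force on the tool from outside, world axes, zero at the start; "wrist_torque": the same for the moment, N m; "grip_width": opening from 0.0 (shut) to 1.0 (fully open).
Only numpy, scipy, OpenCV 4.12 (cv2) and the standard library are available. Lean on these libraries where they do the work, as an engineer would, in place of code of your own. Each camera call takes 0.05 s, during which the arm holds its last target. There are 200 camera calls.

## Task

A customer is buying the wooden box at the back of the display planks. Clear the pepper mill and the bottle in front of it and the little jar on top of it to the empty tray so that all three stand upright there together, then put the box right way up in the open carton. Afterwards stand the mill and the bottle back where each stood before and the jar in the middle of the place the box has left, without knocking anything over or disturbing the other goods.

Things in the scene. Friction and masses are not known exactly. Their poses are not given: they have to be found in the camera images.
- mill_mid (a point): Dark wooden pepper mill, upright, 164 mm tall, about 280 g; foot 58 mm in diameter, shoulder 52 mm (at 96 to 112 mm). Its head is a straight cylinder 34 mm in diameter from 126 to 150 mm above the foot: grip there. Point on its axis 82 mm above the foot; z is its upright axis. Stands on the planks in the front row (nearer the robot), left or right, 13 mm from the bottle, 8 mm before the box.
- bottle_mid (a point): Green glass bottle with paper label and cork, upright, 168 mm tall, about 450 g; body 58 mm in diameter up to 100 mm, then a shoulder and a straight neck 26 mm in diameter from 126 to 154 mm above the foot: grip there. Point on its axis 84 mm above the foot; z is its upright axis. Stands beside the mill in the front row, in the other place.
- jar_mid (a point): Small white ceramic jar with a plain steel lid fixed on, 44 mm in diameter, 50 mm tall, about 160 g. Point at its centre, 25 mm above its foot; z is its upright axis. At the start it stands on top of the wooden box.
- box_mid (a point): Closed pale wooden box with brass clasp and hinges, 60 mm along its x, 120 mm along its y, 55 mm tall, about 320 g; the lid does not open. Stands on the planks behind mill and bottle, with 20 mm of free plank behind it. Point at its centre, 27.5 mm above its underside; z up. Grip it across its 60 mm.
- box_spot (a point): Fixed point on top of the display planks, at the middle of the place where the box stands at the start. Display: two brown planks on battens, fixed, 172 mm along x, 300 mm along y, top 34 mm above the table. x of this frame points across the planks from front row to back row, y along them, z up. Mill and bottle start at x = -68 mm, y = +36 and -36 mm from here.
- tray_floor (a point): Empty shallow grey plastic tray, fixed to the table left or right of the display; outside 290 mm along its x, 150 mm along its y, walls 5 mm, rim 20 mm above the table. Point at the centre of its inner floor, 5 mm above the table; z up.
- carton_floor (a point): Open empty cardboard carton, fixed to the table on the other side of the display from the tray; outside 200 mm along its x, 150 mm along its y (about 165 with the folded-down flaps), 45 mm high, walls 4 mm. Point at the centre of its inner floor, 4 mm above the table; z up. The box fits with its long side along the carton's x.
- tumbler: Drinking glass, 54 mm in diameter at the rim, 70 mm tall, standing on the planks at the left end of the back row, 18 to 25 mm from the box. Not to be disturbed. Origin at the centre of its foot.
- tin: Small paint tin with a white band, 52 mm in diameter, 56 mm tall, standing on the planks at the right end of the back row, 19 to 27 mm from the box. Not to be disturbed. Origin at the centre of its foot.
- bigtin: Larger paint tin with a grey band, 72 mm in diameter, 82 mm tall, standing on the table behind the display, 40 mm or more from the box. Not to be disturbed. Origin at the centre of its foot.

How it is judged:
On the way, in this order (a step that is already met when the one before it is completed fails the run):
1. the mill, the bottle and the jar all stand upright on the tray (x of mill_mid in the frame of tray_floor between -0.14 and 0.14 m and y of mill_mid in the frame of tray_floor between -0.07 and 0.07 m and z of mill_mid in the frame of tray_floor below 0.088 m and angle between each of mill_mid, bottle_mid, jar_mid's own z axis and vertical below 0.12 rad and x of bottle_mid in the frame of tray_floor between -0.14 and 0.14 m and y of bottle_mid in the frame of tray_floor between -0.07 and 0.07 m and z of bottle_mid in the frame of tray_floor below 0.09 m and x of jar_mid in the frame of tray_floor between -0.14 and 0.14 m and y of jar_mid in the frame of tray_floor between -0.07 and 0.07 m and z of jar_mid in the frame of tray_floor below 0.031 m), for 0.2 s.
2. the box stands right way up in the carton (horizontal distance between box_mid and carton_floor below 0.05 m and z of box_mid in the frame of carton_floor between 0.0215 and 0.0335 m and angle between box_mid's own z axis and vertical below 0.1 rad), for 0.2 s.
At the end, for the whole second after the job is handed in: The box stands right way up on the carton's floor (tilt under 0.1 rad); the mill and the bottle stand upright within 15 mm of where each stood at the start; the jar stands upright on the planks within 15 mm of the middle of the box's former place; all released and at rest (all of step 2 and distance of each of mill_mid, bottle_mid from where it was at the start of the episode below 0.015 m and angle between each of mill_mid, bottle_mid, jar_mid's own z axis and vertical below 0.1 rad and horizontal distance between jar_mid and box_spot below 0.015 m and z of jar_mid in the frame of box_spot between 0.019 and 0.031 m and linear speed of each of mill, bottle, jar, box below 0.02 m/s); the robot touches nothing.
It fails at once if the tumbler is shifted by more than 15 mm (distance of tumbler from where it was at the start of the episode above 0.015 m).
It fails at once if the small tin is shifted by more than 15 mm (distance of tin from where it was at the start of the episode above 0.015 m).
It fails at once if the large tin is shifted by more than 15 mm (distance of bigtin from where it was at the start of the episode above 0.015 m).
It fails at once if the mill, the bottle, the jar or the box is knocked over (tipped beyond 35 degrees) (angle between any of mill_mid, bottle_mid, jar_mid, box_mid's own z axis and vertical above 0.61 rad).
It also fails if it takes over 134 s, if anything falls off the work surface, if the arm or the gripper's body presses on something with over 40 N, if the wrist force passes 120 N, or if a joint passes its speed limit or range.

## Working session

There is one attempt and no reset: what is moved stays moved. The work goes in short steps, Python scripts to look and compute and a tool call to move; the robot and the scene stay as the last step left them, time stands still between calls to the robot, and variables do not carry over. Pictures are saved under pics/ and viewed, about 12 in all and at most 16, crops included, and the job is handed in when it is done.

Besides the shell and the picture viewer there is one more tool, called after "Request:" as name([rows], argument=value, ...), one row to a line, values as JSON. arm_command: Moves the arm, as the interface text tells. Its arguments: {"type":"object","properties":{"series":{"type":"array","items":{"type":"array"}}},"required":["series"]}

```bash
mkdir -p pics; cat > h.py <<'E'
import numpy as np, cv2
from plant import status, vision, arm
def ray(cam,uv):
    m=vision.camera_model(cam);K=np.array(m["camera_matrix"]);P=np.array(m["pose"])
    uv=np.array(uv,float).reshape(-1,1,2)
    p=cv2.undistortPoints(uv,K,np.array([m["k1"],0,0,0.]))[:,0]
    d=np.c_[p[:,0],-p[:,1],-np.ones(len(p))]@P[:3,:3].T
    return P[:3,3],d
def at_z(cam,uv,z):
    o,d=ray(cam,uv); return (o+d*((z-o[2])/d[:,2])[:,None])[:,:2]
def proj(cam,X):
    m=vision.camera_model(cam);K=np.array(m["camera_matrix"]);P=np.array(m["pose"])
    c=(np.array(X,float).reshape(-1,3)-P[:3,3])@P[:3,:3]
    s=np.c_[c[:,0]/-c[:,2],-c[:,1]/-c[:,2]];r=(s**2).sum(1,keepdims=True)
    s=s*(1+m["k1"]*r); return np.c_[s,np.ones(len(s))]@K.T[:,:2]
E
python3 - <<'E'
from h import *
for c in("top","side"):
    im=vision.get_image(c);cv2.imwrite(f"pics/{c}0.png",im)
    m=vision.camera_model(c);print(c,np.round(m["pose"],3).tolist(),np.round(m["camera_matrix"],1).tolist(),m["k1"])
    for t in["mill_mid","bottle_mid","jar_mid","box_mid","tray_floor","carton_floor","tumbler","tin","bigtin"]:
        r=vision.silhouettes(t,c)
        print(c,t,[(round(x["confidence"],2),np.round(x["box"]).tolist()) for x in r[:2]])
print(status.sense())
E
```

```text
top [[0.02, 0.996, -0.083, 0.548], [-0.999, 0.022, 0.03, 0.012], [0.032, 0.082, 0.996, 0.913], [0.0, 0.0, 0.0, 1.0]] [[404.4, 0.0, 279.2], [0.0, 404.4, 206.1], [0.0, 0.0, 1.0]] -0.11564946088980219
top mill_mid [(0.67, [249.0, 230.0, 33.0, 30.0])]
top bottle_mid [(0.89, [285.0, 235.0, 31.0, 26.0])]
top jar_mid [(0.87, [268.0, 196.0, 26.0, 26.0]), (0.34, [272.0, 199.0, 66.0, 39.0])]
top box_mid [(0.32, [269.0, 216.0, 152.0, 96.0]), (0.2, [284.0, 232.0, 31.0, 28.0])]
top tray_floor [(0.7, [130.0, 246.0, 69.0, 134.0])]
top carton_floor [(0.87, [411.0, 252.0, 73.0, 95.0]), (0.5, [273.0, 199.0, 68.0, 38.0])]
top tumbler [(0.62, [221.0, 186.0, 26.0, 31.0])]
top tin [(0.56, [325.0, 203.0, 27.0, 24.0])]
top bigtin [(0.94, [265.0, 144.0, 37.0, 39.0])]
side [[0.996, 0.083, -0.044, 0.542], [-0.093, 0.78, -0.619, -0.591], [-0.017, 0.62, 0.784, 0.848], [0.0, 0.0, 0.0, 1.0]] [[482.8, 0.0, 279.6], [0.0, 482.8, 212.7], [0.0, 0.0, 1.0]] 0.04910848193806318
side mill_mid [(0.72, [271.0, 186.0, 26.0, 55.0])]
side bottle_mid [(0.58, [270.0, 222.0, 31.0, 68.0]), (0.49, [310.0, 175.0, 24.0, 35.0])]
side j
[... 371 characters left out ...]
 36.0, 51.0])]
{'time_s': 1.0, 'joint_positions': array([-1.34162652e+00,  3.13178095e-01,  4.61403688e-02,  1.30361228e+00,
       -4.18511681e-06,  1.43121134e+00]), 'joint_vel': array([-0.00012609,  0.00134019, -0.00079275, -0.00109077, -0.00056974,
       -0.00010996]), 'joint_torque': array([-9.00772150e-07, -4.80471289e+01,  2.98819935e+01,  8.05657783e-05,
       -2.20826273e-04,  1.55136473e-05]), 'tool_pos': array([ 0.20727169, -0.53640166,  0.23135219]), 'eef_rot': array([ 0.12968883,  0.69512257,  0.12958534, -0.6951209 ]), 'wrist_force': array([ 0.53946064, -0.33765699,  0.03552871]), 'wrist_torque': array([ 0.04308429, -0.01752498, -0.01716493]), 'grip_width': 0.995432676176568}
```

View images.

View pics/top0.png

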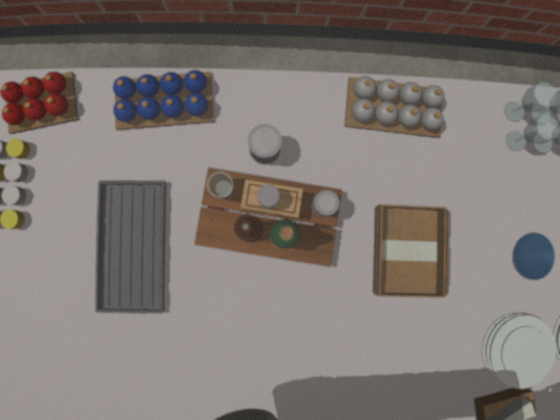

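View pics/side0.png

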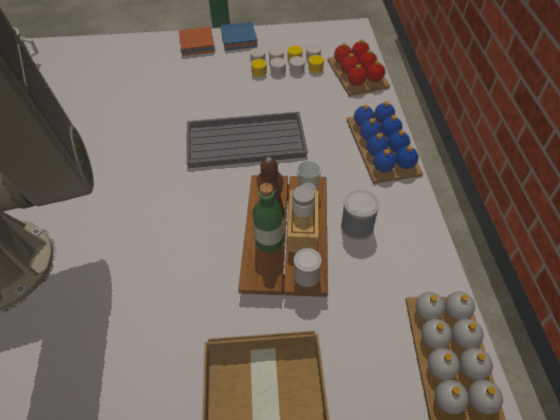

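```bash
python3 - <<'E'
from h import *
im=cv2.imread("pics/top0.png")[155:275,185:345]
im=cv2.convertScaleAbs(cv2.resize(im,None,fx=5,fy=5,interpolation=cv2.INTER_CUBIC),alpha=2)
for i in range(0,160,20): cv2.putText(im,str(185+i),(i*5,10),0,.35,(0,255,0));cv2.line(im,(i*5,0),(i*5,600),(0,255,0),1)
for i in range(0,120,20): cv2.putText(im,str(155+i),(0,i*5+10),0,.35,(0,255,0));cv2.line(im,(0,i*5),(800,i*5),(0,255,0),1)
cv2.imwrite("pics/c1.png",im)
E
```

```text
(no output)
```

View pics/c1.png

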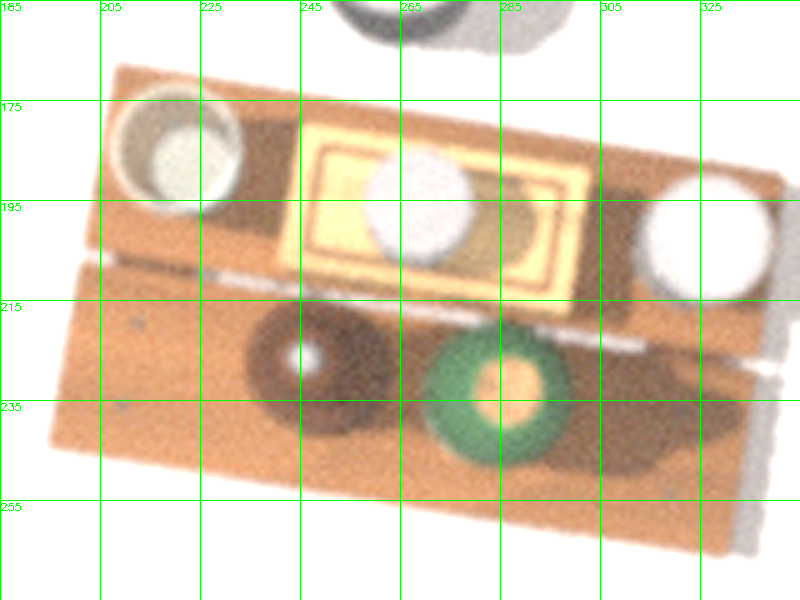

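```bash
python3 - <<'E'
from h import *
def quad(n,uv,z):
    p=at_z("top",uv,z);l=[np.linalg.norm(p[i]-p[(i+1)%4]) for i in range(4)]
    a=[np.degrees(np.arctan2(*(p[i]-p[j])[::-1])) for i,j in((0,1),(3,2),(0,3),(1,2))]
    print(n,p.mean(0).round(4),np.round(l,3),np.round(a,1))
    return p.mean(0)
pl=quad("planks",[(209,168),(342,190),(330.6,266.2),(195,244.2)],.034)
bx=quad("box",[(245,179.4),(303,189.4),(298.6,218.6),(240.6,208.6)],.089)
quad("tray",[(99,181),(166,181),(165,311),(97,311)],.02)
quad("carton",[(378,204),(447,206),(446,296),(374,295)],.045)
print("jar",at_z("top",(269,196.2),.139),"cork",at_z("top",(286.6,233),.202))
print("mill foot-ish", at_z("top",(249,229),.12))
for yaw in(-8,-9.5,-11):
    t=np.radians(yaw);R=np.array([[np.cos(t),-np.sin(t)],[np.sin(t),np.cos(t)]])
    print(yaw,"mill",bx+R@[-.068,.036],"bottle",bx+R@[-.068,-.036])
E
```

```text
planks [0.5977 0.0065] [0.297 0.169 0.298 0.169] [81.9 81.9 -8.4 -8. ]
box [0.6315 0.0025] [0.121 0.061 0.12  0.061] [81.5 81.5 -6.9 -7.7]
tray [0.528  0.3112] [0.153 0.287 0.153 0.29 ] [91.1 92.2  1.7  1.6]
carton [ 0.5307 -0.3068] [0.158 0.199 0.163 0.198] [89.7 89.1 -2.2 -0.9]
jar [[0.63163485 0.00863228]] cork [[ 0.56055788 -0.02343888]]
mill foot-ish [[0.56825777 0.04628136]]
-8 mill [0.56915517 0.04762401] bottle [ 0.5591347  -0.02367529]
-9.5 mill [0.57035746 0.04924011] bottle [ 0.55847403 -0.02177245]
-11 mill [0.57160164 0.05082418] bottle [ 0.55786339 -0.01985298]
```

Request:
arm_command([
  [8.5,[18,29,3],30],
  [8.5,[36.2,58.4,3],60.7],
  [8.5,[36.2,58.4,3],60.7],
  [8.5,[36.2,58.4,3],60.7],
  [8.5,[36.2,58.4,3],60.7],
  [8.5,[36.2,58.4,3],60.7],
  [8.5,[36.2,58.4,3],60.7],
  [8.5,[36.2,58.4,3],60.7],
])

```text
time_s: 2.0
tool_pos: [0.4713, -0.1101, 0.2544]
eef_rot: [0.464, 0.535, 0.463, -0.534]
wrist_force: [0.7, -0.5, 0.1]
grip_width: 0.995
```

Request:
arm_command([
  [6.0,[5,8,0],0],
  [6.0,[9.8,15.8,0],0],
  [6.0,[9.8,15.8,0],0],
  [6.0,[9.8,15.8,0],0],
  [6.0,[9.8,15.8,0],0],
])

```text
time_s: 2.62
tool_pos: [0.5691, 0.0482, 0.254]
eef_rot: [-0.464, -0.534, -0.463, 0.534]
wrist_force: [-0.1, 0.2, 0.1]
grip_width: 0.701
```

```bash
python3 - <<'E'
from h import *
s=status.sense();print(s["tool_pos"],s["grip_width"],s["time_s"])
m=vision.camera_model("wrist");print(np.round(m["pose"],3).tolist())
im=vision.get_image("wrist")
for n,X in dict(mill=[.569,.0475,.198],bottle=[.56,-.0235,.202],jar=[.6316,.0086,.139],tcp=s["tool_pos"]).items():
    u=proj("wrist",X)[0];print(n,u)
    cv2.drawMarker(im,tuple(int(v) for v in u),(0,255,255),0,10)
cv2.imwrite("pics/w1.png",im)
E
```

```text
[0.56908881 0.04820736 0.25403305] 0.7013875501250996 2.625
[[0.99, 0.135, 0.039, 0.579], [-0.141, 0.954, 0.264, 0.116], [-0.001, -0.267, 0.964, 0.397], [0.0, 0.0, 0.0, 1.0]]
mill [274.11060502 226.42133306]
bottle [275.66242046 315.91858965]
jar [346.30338951 235.90322792]
tcp [273.80794471 259.37824179]
```

View pics/w1.png

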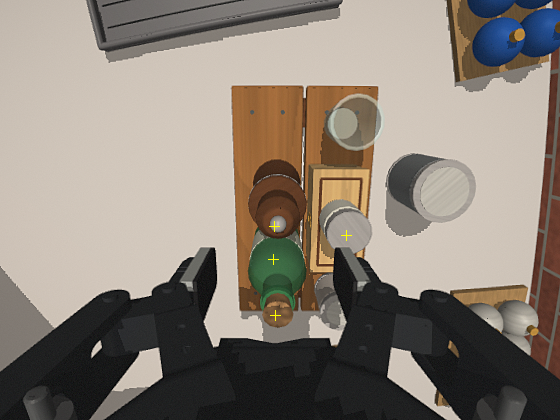

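Request:
arm_command([
  [6.0,[0.1,0.1,-4],0],
  [6.0,[0.1,0.1,-8],0],
  [6.0,[0.1,0.1,-10.2],0],
  [6.0,[0.1,0.1,-10.2],0],
  [2.5,[0.1,0.1,-10.2],0],
  [2.5,[0.1,0.1,-10.2],0],
  [2.5,[0.1,0.1,-10.2],0],
  [2.5,[0.1,0.1,-10.2],0],
])

```text
time_s: 3.68
tool_pos: [0.5713, 0.0481, 0.1543]
eef_rot: [0.464, 0.535, 0.462, -0.534]
wrist_force: [-0.6, -0.9, 6.3]
grip_width: 0.375
```

Request:
arm_command([
  [0,[0,0,0],0],
  [0,[0,0,0.5],0],
  [0,[0,0,2],0],
  [0,[0,0,4],0],
  [0,[0,0,5],0],
  [0,[0,0,5],0],
  [0,[0,0,5],0],
])

```text
time_s: 4.55
tool_pos: [0.5709, 0.0482, 0.2038]
eef_rot: [0.464, 0.535, 0.462, -0.534]
wrist_force: [-0.0, -0.3, -3.1]
grip_width: 0.38
```

```bash
python3 - <<'E'
from h import *
cv2.imwrite("pics/w2.png",np.hstack([vision.get_image("wrist")[100:400,100:460],vision.get_image("side")[80:380,150:450]]))
E
```

```text
(no output)
```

View pics/w2.png

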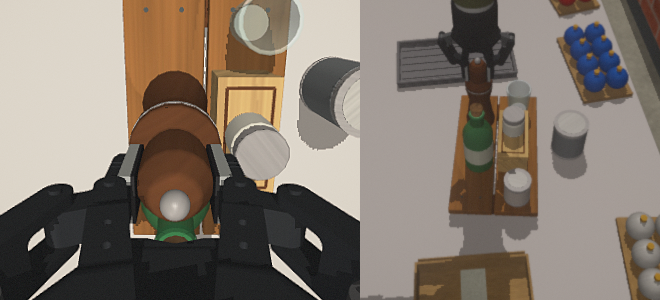

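Request:
arm_command([
  [0,[-0.3,2.5,0],0],
  [0,[-0.5,6,0],0],
  [0,[-0.5,10,0],0],
  [0,[0.5,14,0],0],
  [0,[2,18,0],0],
  [0,[3.5,22,0],0],
  [0,[4.5,25,0],0],
  [0,[4.7,26.6,0],0],
])

```text
time_s: 5.65
tool_pos: [0.6176, 0.3155, 0.202]
eef_rot: [-0.464, -0.534, -0.462, 0.534]
wrist_force: [-0.1, 0.3, -3.0]
grip_width: 0.378
```

Request:
arm_command([
  [0,[0,0,-2],0],
  [0,[0,0,-4.5],0],
  [0,[0,0,-6.5],0],
  [0,[0,0,-7.3],0],
  [0,[0,0,-7.7],0],
  [0,[0,0,-7.7],0],
])

```text
time_s: 6.4
tool_pos: [0.618, 0.3155, 0.126]
eef_rot: [0.464, 0.534, 0.462, -0.534]
wrist_force: [-0.0, -0.6, -3.3]
grip_width: 0.372
```

Request:
arm_command([
  [0,[0,0,-0.2],0],
  [0,[0,0,-0.25],0],
  [0,[0,0,-0.25],0],
])

```text
time_s: 6.78
tool_pos: [0.6188, 0.3158, 0.1253]
eef_rot: [0.465, 0.535, 0.462, -0.533]
wrist_force: [-1.3, -0.5, 5.5]
grip_width: 0.381
```

Contact. Release and retreat.

Request:
arm_command([
  [6.5,[0,0,0.1],0],
  [6.5,[0,0,0.1],0],
  [6.5,[0,0,0.1],0],
  [6.5,[0,0,0.1],0],
  [6.5,[0,0,3],0],
  [6.5,[0,0,7],0],
  [6.5,[0,0,10],0],
  [6.5,[0,0,12],0],
])

```text
time_s: 7.78
tool_pos: [0.6192, 0.3159, 0.2472]
eef_rot: [0.465, 0.536, 0.462, -0.532]
wrist_force: [0.2, -0.3, 0.1]
grip_width: 0.759
```

Request:
arm_command([
  [5.5,[-1,-6,0.6],0],
  [5.5,[-5.9,-33.8,0.6],0],
  [5.5,[-5.9,-33.8,0.6],0],
  [5.5,[-5.9,-33.8,0.6],0],
  [5.5,[-5.9,-33.8,0.6],0],
  [5.5,[-5.9,-33.8,0.6],0],
  [5.5,[-5.9,-33.8,0.6],0],
  [5.5,[-5.9,-33.8,0.6],0],
])

```text
time_s: 8.78
tool_pos: [0.5603, -0.0217, 0.2533]
eef_rot: [0.465, 0.536, 0.462, -0.532]
wrist_force: [-1.0, -0.3, 0.5]
grip_width: 0.645
```

Request:
arm_command([
  [5.5,[0,0,-4],0],
  [5.5,[0,0,-8],0],
  [5.5,[0,0,-10],0],
  [5.5,[0,0,-10],0],
  [0,[0,0,-10],0],
  [0,[0,0,-10],0],
  [0,[0,0,-10],0],
  [0,[0,0,-10],0],
])

```text
time_s: 9.78
tool_pos: [0.5615, -0.0213, 0.1567]
eef_rot: [0.466, 0.537, 0.461, -0.531]
wrist_force: [-3.1, 1.9, 12.1]
grip_width: 0.296
```

Request:
arm_command([
  [0,[0,0,0],0],
  [0,[0,0,0.5],0],
  [0,[0,0,2],0],
  [0,[0,0,4],0],
  [0,[0,0,5],0],
  [0,[0,0,5],0],
  [0,[0,0,5],0],
])

```text
time_s: 10.65
tool_pos: [0.5611, -0.0212, 0.206]
eef_rot: [0.466, 0.537, 0.461, -0.531]
wrist_force: [0.6, 0.0, -4.6]
grip_width: 0.291
```

Request:
arm_command([
  [0,[-0.3,2.5,0],0],
  [0,[-1,7,0],0],
  [0,[-1.5,12,0],0],
  [0,[-2,17,0],0],
  [0,[-2.5,22,0],0],
  [0,[-3,27,0],0],
  [0,[-3.3,31.5,0],0],
  [0,[-3.3,33.4,0],0],
])

```text
time_s: 11.65
tool_pos: [0.527, 0.315, 0.2048]
eef_rot: [0.466, 0.536, 0.462, -0.531]
wrist_force: [-0.3, -0.3, -4.0]
grip_width: 0.29
```

Request:
arm_command([
  [0,[0,0,-2],0],
  [0,[0,0,-4.5],0],
  [0,[0,0,-6.5],0],
  [0,[0,0,-7.3],0],
  [0,[0,0,-7.7],0],
  [0,[0,0,-7.7],0],
])

```text
time_s: 12.4
tool_pos: [0.5275, 0.315, 0.1288]
eef_rot: [0.466, 0.536, 0.462, -0.531]
wrist_force: [-1.0, -1.1, -1.2]
grip_width: 0.289
```

Request:
arm_command([
  [0,[0,0,-0.15],0],
  [0,[0,0,-0.15],0],
])

```text
time_s: 12.65
tool_pos: [0.5279, 0.3151, 0.1287]
eef_rot: [0.466, 0.537, 0.462, -0.53]
wrist_force: [-2.4, -2.1, 6.3]
grip_width: 0.288
```

Request:
arm_command([
  [5.5,[0,0,0.1],0],
  [5.5,[0,0,0.1],0],
  [5.5,[0,0,0.1],0],
  [5.5,[0,0,0.1],0],
  [5.5,[0,0,3],0],
  [5.5,[0,0,7],0],
  [5.5,[0,0,10],0],
  [5.5,[0,0,12],0],
])

```text
time_s: 13.65
tool_pos: [0.5284, 0.3153, 0.2505]
eef_rot: [0.467, 0.538, 0.461, -0.53]
wrist_force: [0.3, 0.4, -1.3]
grip_width: 0.643
```

Request:
arm_command([
  [7.5,[3,-6,-1],0],
  [7.5,[10.6,-30.5,-3],0],
  [7.5,[10.6,-30.5,-3],0],
  [7.5,[10.6,-30.5,-3],0],
  [7.5,[10.6,-30.5,-3],0],
  [7.5,[10.6,-30.5,-3],0],
  [7.5,[10.6,-30.5,-3],0],
  [7.5,[10.6,-30.5,-3],0],
])

```text
time_s: 14.65
tool_pos: [0.6341, 0.0118, 0.2207]
eef_rot: [0.467, 0.537, 0.462, -0.529]
wrist_force: [0.3, 0.5, -0.2]
grip_width: 0.874
```

```bash
python3 - <<'E'
from h import *
s=status.sense();print(s["tool_pos"],s["grip_width"],s["time_s"])
im=vision.get_image("wrist")
for t,z in(("jar_mid",.139),("box_mid",.089)):
    for r in vision.silhouettes(t,"wrist")[:2]:print(t,round(r["confidence"],2),np.round(r["box"]),at_z("wrist",r["box"][:2],z))
for n,X in dict(jar=[.6316,.0086,.139],b=[.6315,.0025,.089]).items():
    u=proj("wrist",X)[0];print(n,u)
    cv2.drawMarker(im,tuple(int(v) for v in u),(0,255,255),0,10)
cv2.imwrite("pics/w3.png",im)
E
```

```text
[0.63405809 0.011796   0.22068416] 0.8743835483206396 14.65
jar_mid 0.65 [274. 210.  54.  63.] [[0.63607185 0.01700872]]
box_mid 0.57 [273. 205.  65. 122.] [[0.63412332 0.00824424]]
jar [270.21433633 221.05246744]
b [271.13625375 211.43499531]
```

View pics/w3.png

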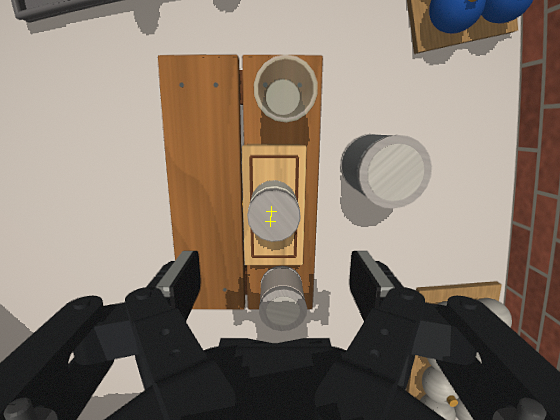

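Request:
arm_command([
  [7.0,[0,0,-4],0],
  [7.0,[0,0,-8],0],
  [7.0,[0,0,-11.5],0],
  [7.0,[0,0,-12],0],
  [0,[0,0,-12],0],
  [0,[0,0,-12],0],
  [0,[0,0,-12],0],
  [0,[0,0,-12],0],
])

```text
time_s: 15.8
tool_pos: [0.6356, 0.0121, 0.1032]
eef_rot: [0.468, 0.538, 0.461, -0.528]
wrist_force: [-0.6, 0.3, 5.8]
grip_width: 0.491
```

Request:
arm_command([
  [0,[0,0,0],0],
  [0,[0,0,0.5],0],
  [0,[0,0,2],0],
  [0,[0,0,5],0],
  [0,[0,0,8],0],
  [0,[0,0,8],0],
])

```text
time_s: 16.55
tool_pos: [0.6377, 0.0119, 0.187]
eef_rot: [0.47, 0.54, 0.46, -0.526]
wrist_force: [-0.4, -1.1, -1.9]
grip_width: 0.494
```

Request:
arm_command([
  [0,[-3,0,0.5],0],
  [0,[-8,1,1],0],
  [0,[-13,4,1],0],
  [0,[-17,8.5,1],0],
  [0,[-19.5,13.5,1],0],
  [0,[-20.2,19,1],0],
  [0,[-20.2,25,1],0],
  [0,[-20.2,29.9,1],0],
])

```text
time_s: 17.55
tool_pos: [0.4348, 0.3128, 0.1964]
eef_rot: [0.47, 0.539, 0.46, -0.526]
wrist_force: [0.8, -0.3, -1.6]
grip_width: 0.493
```

Request:
arm_command([
  [0,[0,0,-3],0],
  [0,[0,0,-7],0],
  [0,[0,0,-11],0],
  [0,[0,0,-15],0],
  [0,[0,0,-16.5],0],
  [0,[0,0,-17],0],
  [0,[0,0,-17],0],
])

```text
time_s: 18.42
tool_pos: [0.4355, 0.3132, 0.0272]
eef_rot: [0.47, 0.54, 0.46, -0.526]
wrist_force: [-0.3, -0.6, -1.1]
grip_width: 0.487
```

Request:
arm_command([
  [0,[0,0,-0.4],0],
  [0,[0,0,-0.7],0],
  [0,[0,0,-0.9],0],
  [0,[0,0,-0.9],0],
])

```text
time_s: 18.92
tool_pos: [0.436, 0.3134, 0.0193]
eef_rot: [0.47, 0.54, 0.46, -0.525]
wrist_force: [-2.0, -0.7, 6.2]
grip_width: 0.491
```

Request:
arm_command([
  [5.5,[0,0,0.1],0],
  [5.5,[0,0,0.1],0],
  [5.5,[0,0,0.1],0],
  [5.5,[0,0,0.1],0],
  [5.5,[0,0,4],0],
  [5.5,[0,0,9],0],
  [5.5,[0,0,14],0],
  [5.5,[0,-3,19],0],
])

```text
time_s: 19.92
tool_pos: [0.436, 0.2841, 0.2108]
eef_rot: [0.471, 0.54, 0.46, -0.524]
wrist_force: [0.6, 0.4, 0.3]
grip_width: 0.643
```

Request:
arm_command([
  [8.5,[2,-6,0],0],
  [8.5,[10,-16,0],0],
  [8.5,[19.8,-28,0],0],
  [8.5,[19.8,-28,0],0],
  [8.5,[19.8,-28,0],0],
  [8.5,[19.8,-28,0],0],
  [8.5,[19.8,-28,0],0],
  [8.5,[19.8,-28,0],0],
])

```text
time_s: 20.92
tool_pos: [0.6334, 0.0045, 0.2104]
eef_rot: [0.47, 0.54, 0.461, -0.525]
wrist_force: [0.1, 0.2, -0.0]
grip_width: 0.991
```

```bash
python3 - <<'E'
from h import *
s=status.sense();print(s["tool_pos"],s["grip_width"],s["time_s"])
a=vision.get_image("wrist");b=vision.get_image("side")
for r in vision.silhouettes("box_mid","wrist")[:2]:
    c=cv2.minAreaRect(np.argwhere(r["region"])[:,::-1].astype(np.float32))
    print(round(r["confidence"],2),np.round(r["box"]),c,at_z("wrist",[c[0]],.089))
print(proj("wrist",[.633,.005,.089]))
cv2.imwrite("pics/w4.png",np.hstack([cv2.resize(a,(480,360)),b[80:440,150:450]]))
E
```

```text
[0.63338142 0.00447897 0.21035821] 0.9914428571180517 20.925
0.9 [272. 202.  68. 125.] ((272.0, 199.5), (68.0, 125.0), 0.0) [[0.63498036 0.00993396]]
[[270.59766321 204.89843757]]Traceback (most recent call last):
  File "<stdin>", line 8, in <module>
    return _nx.concatenate(arrs, 1, dtype=dtype, casting=casting)
           ~~~~~~~~~~~~~~~^^^^^^^^^^^^^^^^^^^^^^^^^^^^^^^^^^^^^^^
ValueError: all the input array dimensions except for the concatenation axis must match exactly, but along dimension 0, the array at index 0 has size 360 and the array at index 1 has size 340
```

```bash
python3 - <<'E'
from h import *
a=vision.get_image("wrist");b=vision.get_image("side")
u=proj("wrist",[.634,.006,.089])[0];print(u);cv2.drawMarker(a,tuple(int(v) for v in u),(0,255,255),0,10)
cv2.imwrite("pics/w4.png",np.hstack([a[60:400,80:480],b[80:420,150:450]]))
E
```

```text
[271.20941765 203.59620385]
```

View pics/w4.png

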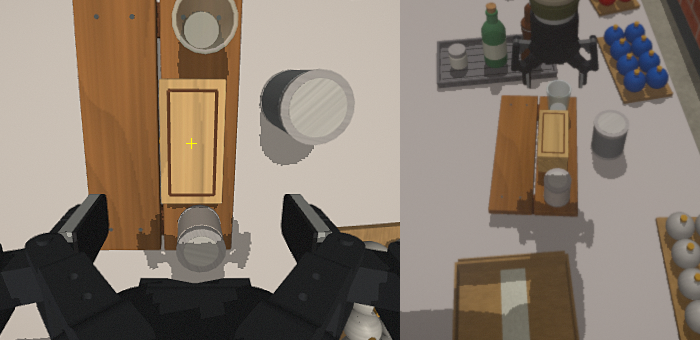

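Request:
arm_command([
  [8.5,[0.05,0.1,-5],0],
  [8.5,[0.05,0.1,-10],0],
  [8.5,[0.05,0.1,-14],0],
  [8.5,[0.05,0.1,-16],0],
  [8.5,[0.05,0.1,-16.3],0],
  [0,[0.05,0.1,-16.3],0],
  [0,[0.05,0.1,-16.3],0],
  [0,[0.05,0.1,-16.3],0],
])

```text
time_s: 22.18
tool_pos: [0.6354, 0.0063, 0.0503]
eef_rot: [0.472, 0.541, 0.46, -0.523]
wrist_force: [-1.1, 0.5, 6.4]
grip_width: 0.697
```

Request:
arm_command([
  [0,[0,0,0],0],
  [0,[0,0,0.5],0],
  [0,[0,0,2],0],
  [0,[0,0,5],0],
  [0,[0,0,9],0],
  [0,[0,0,12],0],
  [0,[0,0,12],0],
])

```text
time_s: 23.05
tool_pos: [0.6375, 0.006, 0.174]
eef_rot: [0.474, 0.542, 0.458, -0.521]
wrist_force: [1.2, 0.5, -3.4]
grip_width: 0.697
```

Request:
arm_command([
  [0,[-1,-2.5,0],-10],
  [0,[-2.5,-6,0],-20],
  [0,[-4,-11,0],-30],
  [0,[-6,-16,0],-40],
  [0,[-7.5,-21,0],-50],
  [0,[-9,-25.5,0],-60],
  [0,[-10,-29,0],-70],
  [0,[-10.5,-31,0],-80],
])

```text
time_s: 24.05
tool_pos: [0.5309, -0.3055, 0.1721]
eef_rot: [0.025, 0.709, 0.0, -0.705]
wrist_force: [-0.2, 0.5, -2.4]
grip_width: 0.693
```

Request:
arm_command([
  [0,[0,0,0],-4],
  [0,[0,0,-3],-4],
  [0,[0,0,-7],-4],
  [0,[0,0,-9],-4],
  [0,[0,0,-9],-4],
])

```text
time_s: 24.68
tool_pos: [0.5285, -0.3038, 0.0786]
eef_rot: [0.001, -0.707, 0.023, 0.707]
wrist_force: [-0.4, 0.8, -3.8]
grip_width: 0.693
```

```bash
python3 - <<'E'
from h import *
a=vision.get_image("top");b=vision.get_image("side")
cv2.imwrite("pics/w5.png",np.hstack([a[100:400,300:560],b[120:420,150:450]]))
E
```

```text
(no output)
```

View pics/w5.png

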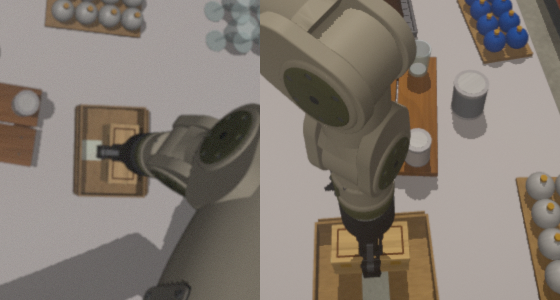

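Request:
arm_command([
  [0,[0,0,-2],0],
  [0,[0,0,-4],0],
  [0,[0,0,-5.3],0],
  [0,[0,0,-5.6],0],
  [0,[0,0,-5.8],0],
  [0,[0,0,-5.8],0],
])

```text
time_s: 25.52
tool_pos: [0.5311, -0.3056, 0.0244]
eef_rot: [0.0, 0.708, -0.025, -0.705]
wrist_force: [-0.9, -0.5, -3.0]
grip_width: 0.697
```

Request:
arm_command([
  [0,[0,0,-0.2],0],
  [0,[0,0,-0.4],0],
  [0,[0,0,-0.5],0],
  [0,[0,0,-0.5],0],
])

```text
time_s: 26.02
tool_pos: [0.5313, -0.3058, 0.0204]
eef_rot: [0.0, 0.709, -0.025, -0.705]
wrist_force: [-2.5, 0.9, 5.1]
grip_width: 0.697
```

Contact at the expected height. Release and retreat, then go back to the jar.

Request:
arm_command([
  [7.4,[0,0,0.1],0],
  [7.4,[0,0,0.1],0],
  [7.4,[0,0,0.1],0],
  [7.4,[0,0,0.1],0],
  [7.4,[0,0,3],0],
  [7.4,[0,0,8],0],
  [7.4,[0,0,14],0],
  [7.4,[0,0,20],0],
])

```text
time_s: 27.02
tool_pos: [0.5311, -0.3056, 0.2221]
eef_rot: [0.0, 0.709, -0.025, -0.705]
wrist_force: [1.3, -0.5, 0.8]
grip_width: 0.871
```

```bash
python3 - <<'E'
from h import *
cv2.imwrite("pics/w6.png",vision.get_image("wrist"))
r=vision.silhouettes("box_mid","wrist");print([(x["confidence"],x["box"],at_z("wrist",x["box"][:2],.059)) for x in r[:2]])
E
```

```text
[(0.93, [268.4, 194.3, 55.7, 111.7], array([[ 0.53475206, -0.30780097]]))]
```

View pics/w6.png

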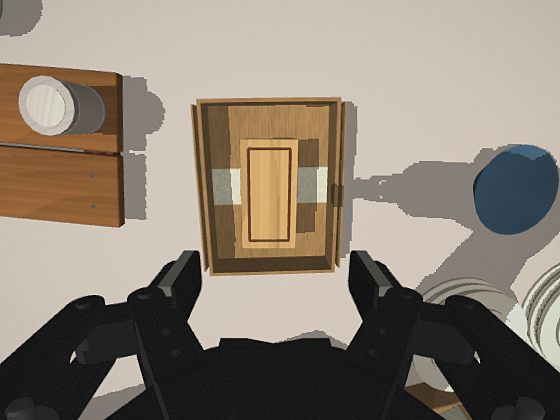

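Request:
arm_command([
  [5.5,[-3,6,1],10.5],
  [5.5,[-9.5,30,1],21],
  [5.5,[-9.5,30,1],31.5],
  [5.5,[-9.5,40,1],42],
  [5.5,[-9.5,61.9,1],52.5],
  [5.5,[-9.5,61.9,1],63],
  [5.5,[-9.5,61.9,1],73.5],
  [5.5,[-9.5,61.9,1],84],
])

```text
time_s: 28.12
tool_pos: [0.4472, 0.1825, 0.2383]
eef_rot: [0.473, 0.547, 0.458, -0.518]
wrist_force: [0.7, -1.4, -0.4]
grip_width: 0.642
```

Request:
arm_command([
  [5.5,[-1.1,6,0],0],
  [5.5,[-1.1,12,0],0],
  [5.5,[-1.1,13.1,0],0],
  [5.5,[-1.1,13.1,0],0],
  [5.5,[-1.1,13.1,0],0],
])

```text
time_s: 28.75
tool_pos: [0.4363, 0.3121, 0.2381]
eef_rot: [0.473, 0.547, 0.457, -0.518]
wrist_force: [0.5, 0.2, -0.5]
grip_width: 0.643
```

```bash
python3 - <<'E'
from h import *
print(status.sense()["tool_pos"])
a=vision.get_image("wrist")
u=proj("wrist",[.436,.3133,.055])[0];print(u);cv2.drawMarker(a,tuple(int(v) for v in u),(0,255,255),0,10)
cv2.imwrite("pics/w7.png",a)
E
```

```text
[0.43627476 0.31207057 0.23808561]
[266.88067343 191.64119744]
```

View pics/w7.png

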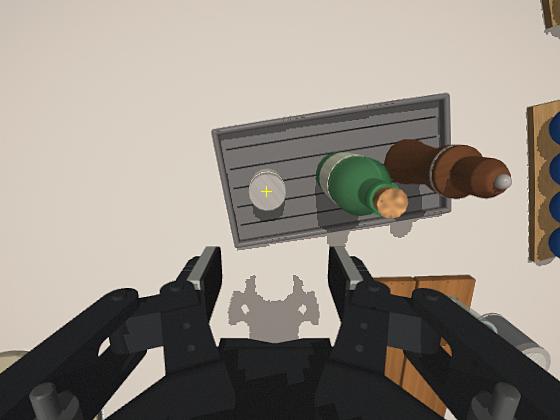

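Request:
arm_command([
  [5.7,[0,0.1,-6],0],
  [5.7,[0,0.1,-12],0],
  [5.7,[0,0.1,-17],0],
  [5.7,[0,0.1,-20.5],0],
  [5.7,[0,0.1,-21.8],0],
  [5.7,[0,0.1,-21.8],0],
  [5.7,[0,0.1,-21.8],0],
])

```text
time_s: 29.68
tool_pos: [0.4379, 0.3133, 0.022]
eef_rot: [0.473, 0.548, 0.457, -0.517]
wrist_force: [-0.8, -0.2, 1.2]
grip_width: 0.664
```

Request:
arm_command([
  [0,[0,0,0],0],
  [0,[0,0,0],0],
  [0,[0,0,0],0],
  [0,[0,0,1],0],
  [0,[0,0,5],0],
  [0,[0,0,10],0],
  [0,[0,0,15],0],
  [0,[0,0,17],0],
])

```text
time_s: 30.68
tool_pos: [0.4392, 0.3141, 0.1961]
eef_rot: [0.473, 0.55, 0.456, -0.515]
wrist_force: [1.1, 0.3, -2.0]
grip_width: 0.493
```

Request:
arm_command([
  [0,[0,-3,0.5],0],
  [0,[0,-8,1],0],
  [0,[0.5,-13,1],0],
  [0,[3,-18,1],0],
  [0,[7.5,-22.5,1],0],
  [0,[12,-26.5,1],0],
  [0,[16.5,-29.5,1],0],
  [0,[19.6,-30.8,1],0],
])

```text
time_s: 31.68
tool_pos: [0.6368, 0.0038, 0.2062]
eef_rot: [0.473, 0.551, 0.455, -0.516]
wrist_force: [0.1, 0.5, -1.6]
grip_width: 0.488
```

Request:
arm_command([
  [0,[0,0,-3],0],
  [0,[0,0,-7],0],
  [0,[0,0,-10.5],0],
  [0,[0,0,-13],0],
  [0,[0,0,-14.5],0],
  [0,[0,0,-14.5],0],
])

```text
time_s: 32.42
tool_pos: [0.636, 0.004, 0.0604]
eef_rot: [0.472, 0.55, 0.456, -0.516]
wrist_force: [-0.4, -0.4, -0.8]
grip_width: 0.489
```

Request:
arm_command([
  [0,[-0.1,0.1,-0.4],0],
  [0,[-0.1,0.1,-0.8],0],
  [0,[-0.1,0.1,-1.0],0],
  [0,[-0.1,0.1,-1.1],0],
  [0,[-0.1,0.1,-1.1],0],
])

```text
time_s: 33.05
tool_pos: [0.6357, 0.005, 0.0528]
eef_rot: [0.473, 0.551, 0.455, -0.516]
wrist_force: [-6.2, 0.8, 14.5]
grip_width: 0.489
```

Request:
arm_command([
  [0,[0,0,0.1],0],
  [5.7,[0,0,0.1],0],
  [5.7,[0,0,0.1],0],
  [5.7,[0,0,0.1],0],
  [5.7,[0,0,3],0],
  [5.7,[0,0,8],0],
  [5.7,[0,0,14],0],
  [5.7,[0,0,20],0],
])

```text
time_s: 34.05
tool_pos: [0.6355, 0.005, 0.2543]
eef_rot: [0.473, 0.551, 0.455, -0.516]
wrist_force: [1.6, -0.1, -0.5]
grip_width: 0.662
```

```bash
python3 - <<'E'
from h import *
print(status.sense()["tool_pos"])
a=vision.get_image("wrist")
u=proj("wrist",[.634,.005,.084])[0];print(u);cv2.drawMarker(a,tuple(int(v) for v in u),(0,0,255),0,10)
for x in vision.silhouettes("jar_mid","wrist")[:1]:print(x["confidence"],x["box"],at_z("wrist",x["box"][:2],.07))
cv2.imwrite("pics/w8.png",a)
E
```

```text
[0.63547764 0.00500802 0.25427788]
[260.06525038 194.46007679]
0.68 [269.6, 194.9, 38.4, 45.0] [[6.45455661e-01 5.00196922e-04]]
```

View pics/w8.png

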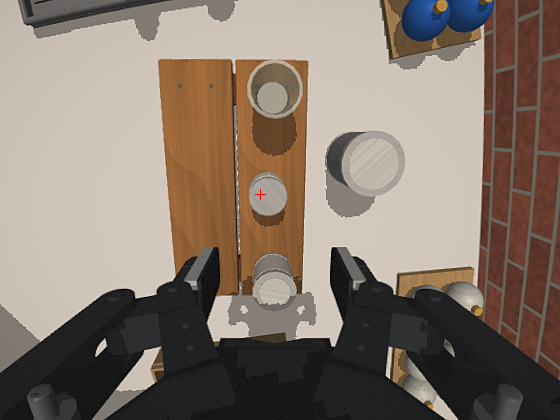

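Request:
arm_command([
  [5.5,[-3,6,0],0],
  [5.5,[-10.8,31,0],0],
  [5.5,[-10.8,31,0],0],
  [5.5,[-10.8,31,0],0],
  [5.5,[-10.8,31,0],0],
  [5.5,[-10.8,31,0],0],
  [5.5,[-10.8,31,0],0],
  [5.5,[-10.8,31,0],0],
])

```text
time_s: 35.15
tool_pos: [0.5318, 0.3133, 0.2608]
eef_rot: [0.476, 0.554, 0.451, -0.513]
wrist_force: [0.2, 0.1, 0.2]
grip_width: 0.646
```

```bash
python3 - <<'E'
from h import *
s=status.sense();print(s["tool_pos"],s["eef_rot"])
a=vision.get_image("top")
for t in("jar_mid",):
  for x in vision.silhouettes(t,"top")[:2]:print(x["confidence"],x["box"],at_z("top",x["box"][:2],.084))
o=cv2.imread("pics/top0.png");cv2.imwrite("pics/top1.png",a)
f=lambda i:cv2.convertScaleAbs(cv2.resize(i[155:275,195:345],None,fx=5,fy=5,interpolation=cv2.INTER_CUBIC),alpha=2)
c=f(a)
for X in([.6315,.0025,.034],[.6315,.0025,.084]):
  u=(proj("top",X)[0]-[195,155])*5;cv2.drawMarker(c,tuple(int(v) for v in u),(0,0,255),0,15)
q=(np.array([(245,179.4),(303,189.4),(298.6,218.6),(240.6,208.6)])-[195,155])*5
cv2.polylines(c,[q.astype(int)],True,(255,0,0),1)
cv2.imwrite("pics/w9.png",c)
E
```

```text
[0.53177009 0.31325177 0.2608036 ] [ 0.47608705  0.55382482  0.45112613 -0.51293704]
0.74 [271.5, 195.1, 21.3, 19.0] [[0.6399506 0.0033003]]
```

View pics/w9.png

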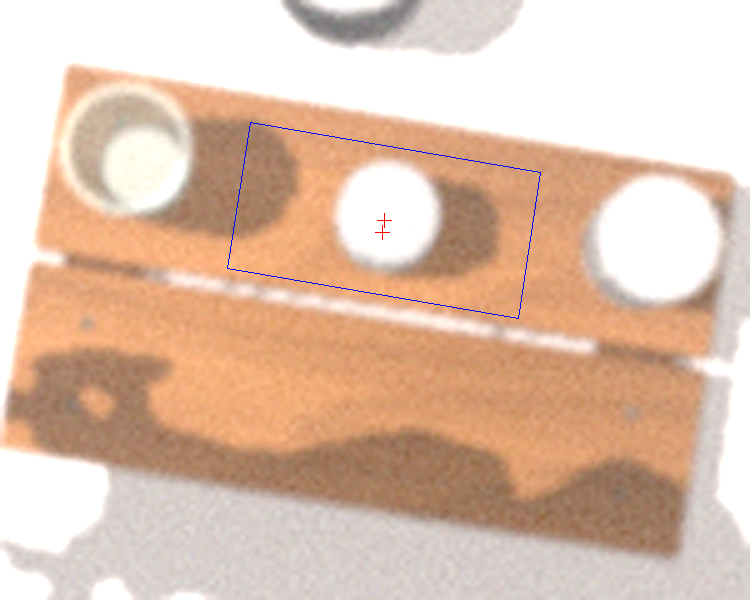

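Request:
arm_command([
  [5.5,[-0.3,0.2,0],0],
  [5.5,[-0.3,0.2,0],0],
  [5.5,[-0.3,0.2,0],0],
])

```text
time_s: 35.62
tool_pos: [0.5292, 0.3146, 0.2611]
eef_rot: [0.476, 0.554, 0.451, -0.513]
wrist_force: [0.4, -0.1, -0.5]
grip_width: 0.645
```

```bash
python3 - <<'E'
from h import *
from scipy.spatial.transform import Rotation as R
s=status.sense();print(s["tool_pos"],s["joint_positions"].round(3))
m=R.from_quat(s["eef_rot"],scalar_first=True).as_matrix();print(m.round(3))
a=vision.get_image("wrist")
for X in([.5277,.3151,.173],[.6186,.3157,.169]):
  u=proj("wrist",X)[0];print(u);cv2.drawMarker(a,tuple(int(v) for v in u),(0,255,255),0,10)
cv2.imwrite("pics/w10.png",a)
E
```

```text
[0.52915144 0.31463479 0.26114105] [ 0.414  0.332  0.143  1.315 -0.016  2.126]
[[ 0.067  0.988 -0.14 ]
 [ 0.012 -0.141 -0.99 ]
 [-0.998  0.065 -0.021]]
[265.4475314  216.05692452]
[371.70118038 197.65601096]
```

View pics/w10.png

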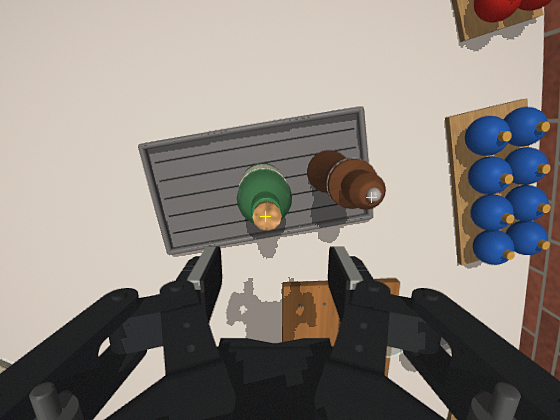

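Request:
arm_command([
  [5.5,[0,0,6],0],
  [5.5,[0,0,12],0],
  [5.5,[0,0,12],0],
  [5.5,[0,0,12],0],
  [5.5,[0,0,12],0],
  [5.5,[0,0,6],0],
  [5.5,[0,0,0.5],0],
])

```text
time_s: 36.55
tool_pos: [0.5285, 0.3145, 0.2633]
eef_rot: [0.476, 0.554, 0.451, -0.513]
wrist_force: [1.1, 0.6, 0.4]
grip_width: 0.642
```

Request:
arm_command([
  [5.5,[0,0,0],0],
  [5.5,[0,0,0],0],
  [5.5,[0,0,0],0],
])

```text
time_s: 36.92
tool_pos: [0.5305, 0.3153, 0.2669]
eef_rot: [0.476, 0.556, 0.45, -0.511]
wrist_force: [-0.1, 0.1, -0.3]
grip_width: 0.644
```

Request:
arm_command([
  [5.5,[0,0,0],0],
  [5.5,[0,0,0],0],
  [5.5,[0,0,0],0],
])

```text
time_s: 37.3
tool_pos: [0.5307, 0.3155, 0.2675]
eef_rot: [0.476, 0.556, 0.45, -0.511]
wrist_force: [0.3, 0.3, 0.9]
grip_width: 0.643
```

Request:
arm_command([
  [5.5,[0,0,0],0],
  [5.5,[0,0,0],0],
  [5.5,[0,0,0],0],
])

```text
time_s: 37.67
tool_pos: [0.5307, 0.3154, 0.2674]
eef_rot: [0.476, 0.556, 0.45, -0.511]
wrist_force: [0.3, 0.1, -0.2]
grip_width: 0.641
```

Request:
arm_command([
  [5.5,[0,0,6],0],
])

```text
time_s: 37.8
tool_pos: [0.5264, 0.3136, 0.32]
eef_rot: [0.475, 0.551, 0.452, -0.517]
wrist_force: [2.1, 0.8, 1.1]
grip_width: 0.646
```

Request:
arm_command([
  [5.5,[0,0,0],0],
  [5.5,[0,0,0],0],
  [5.5,[0,0,0],0],
])

```text
time_s: 38.17
tool_pos: [0.5261, 0.3134, 0.319]
eef_rot: [0.474, 0.55, 0.452, -0.517]
wrist_force: [0.3, 0.9, -0.3]
grip_width: 0.646
```

Request:
arm_command([
  [5.5,[0,0,-6],0],
])

```text
time_s: 38.3
tool_pos: [0.5291, 0.3147, 0.2626]
eef_rot: [0.475, 0.553, 0.451, -0.514]
wrist_force: [0.7, 0.5, -1.5]
grip_width: 0.644
```

Request:
arm_command([
  [5.5,[0,0,0],0],
  [5.5,[0,0,0],0],
  [5.5,[0,0,0],0],
])

```text
time_s: 38.67
tool_pos: [0.5318, 0.3159, 0.2669]
eef_rot: [0.476, 0.556, 0.45, -0.511]
wrist_force: [-0.1, -0.2, 0.3]
grip_width: 0.646
```

Request:
arm_command([
  [5.5,[0,0,6],0],
])

```text
time_s: 38.8
tool_pos: [0.5289, 0.3146, 0.3209]
eef_rot: [0.475, 0.552, 0.451, -0.515]
wrist_force: [0.8, 0.5, 1.0]
grip_width: 0.646
```

Request:
arm_command([
  [5.5,[0,0,0],0],
  [5.5,[0,0,0],0],
  [5.5,[0,0,-1],0],
  [5.5,[0.2,0,-2.5],0],
  [5.5,[0.3,0.2,-4],0],
  [5.5,[0.3,0.2,-5],0],
  [5.5,[0.3,0.2,-5],0],
  [5.5,[0.3,0.2,-5],0],
])

```text
time_s: 39.8
tool_pos: [0.532, 0.3167, 0.2712]
eef_rot: [0.475, 0.552, 0.451, -0.515]
wrist_force: [0.6, -0.6, -0.3]
grip_width: 0.65
```

Request:
arm_command([
  [5.5,[0,0,6],0],
])

```text
time_s: 39.92
tool_pos: [0.5281, 0.3149, 0.3247]
eef_rot: [0.474, 0.547, 0.453, -0.52]
wrist_force: [1.3, 0.8, 1.7]
grip_width: 0.645
```

Request:
arm_command([
  [5.5,[0,0,0],0],
  [5.5,[0,0,0],0],
  [5.5,[0,0,-1],0],
  [5.5,[0.2,0,-2.5],0],
  [5.5,[0.3,0.2,-4],0],
  [5.5,[0.3,0.2,-5],0],
  [5.5,[0.3,0.2,-5],0],
  [5.5,[0.3,0.2,-5],0],
])

```text
time_s: 40.92
tool_pos: [0.5312, 0.3169, 0.2751]
eef_rot: [0.474, 0.548, 0.453, -0.52]
wrist_force: [0.5, -0.4, 0.3]
grip_width: 0.649
```

Request:
arm_command([
  [5.5,[0,0,6],0],
])

```text
time_s: 41.05
tool_pos: [0.5273, 0.3152, 0.3286]
eef_rot: [0.472, 0.542, 0.455, -0.526]
wrist_force: [1.1, 0.7, 1.3]
grip_width: 0.648
```

Request:
arm_command([
  [5.5,[0,0,0],0],
  [5.5,[0,0,0],0],
  [5.5,[0,0,-1],0],
  [5.5,[0.2,0,-2.5],0],
  [5.5,[0.3,0.2,-4],0],
  [5.5,[0.3,0.2,-5],0],
  [5.5,[0.3,0.2,-5],0],
  [5.5,[0.3,0.2,-5],0],
])

```text
time_s: 42.05
tool_pos: [0.5304, 0.3172, 0.2789]
eef_rot: [0.472, 0.542, 0.455, -0.525]
wrist_force: [0.6, 1.7, -0.6]
grip_width: 0.645
```

Request:
arm_command([
  [5.5,[0,0,6],0],
])

```text
time_s: 42.18
tool_pos: [0.5265, 0.3155, 0.3324]
eef_rot: [0.471, 0.537, 0.456, -0.531]
wrist_force: [2.5, 0.1, 1.1]
grip_width: 0.643
```

Request:
arm_command([
  [5.5,[0,0,0],0],
  [5.5,[0,0,0],0],
  [5.5,[0,0,-1],0],
  [5.5,[0.2,0,-2.5],0],
  [5.5,[0.3,0,-4],0],
  [5.5,[0.3,0,-6],0],
  [5.5,[0.3,0,-6],0],
  [5.5,[0.3,0,-6],0],
])

```text
time_s: 43.18
tool_pos: [0.5294, 0.3154, 0.2724]
eef_rot: [0.471, 0.537, 0.457, -0.531]
wrist_force: [-0.8, -0.6, 0.5]
grip_width: 0.643
```

Request:
arm_command([
  [5.5,[0,0,6],0],
])

```text
time_s: 43.3
tool_pos: [0.5257, 0.3138, 0.3262]
eef_rot: [-0.469, -0.532, -0.458, 0.536]
wrist_force: [1.0, 0.7, 1.1]
grip_width: 0.643
```

Request:
arm_command([
  [5.5,[0,0,0],0],
  [5.5,[0,0,0],0],
  [5.5,[0,0,-1],0],
  [5.5,[0.1,0,-3],0],
  [5.5,[0.1,0,-5],0],
  [5.5,[0.1,0,-7],0],
  [5.5,[0.1,0,-7],0],
  [5.5,[0.1,0,-7],0],
])

```text
time_s: 44.3
tool_pos: [0.5266, 0.3137, 0.2563]
eef_rot: [-0.469, -0.532, -0.458, 0.536]
wrist_force: [0.6, 0.1, 0.2]
grip_width: 0.64
```

Request:
arm_command([
  [5.5,[0.1,0.15,-3],0],
  [5.5,[0.1,0.15,-6.5],0],
  [5.5,[0.1,0.15,-10],0],
  [5.5,[0.1,0.15,-12],0],
  [5.5,[0.1,0.15,-12.7],0],
  [5.5,[0.1,0.15,-12.7],0],
  [5.5,[0.1,0.15,-12.7],0],
])

```text
time_s: 45.18
tool_pos: [0.5285, 0.3156, 0.1308]
eef_rot: [-0.469, -0.533, -0.458, 0.535]
wrist_force: [-0.2, -1.0, -0.1]
grip_width: 0.642
```

Request:
arm_command([
  [0,[0,0,0],0],
  [0,[0,0,0],0],
  [0,[0,0,0],0],
  [0,[0,0,0],0],
  [0,[0,0,1],0],
  [0,[0,0,4],0],
  [0,[0,0,7],0],
  [0,[0,0,7.5],0],
])

```text
time_s: 46.18
tool_pos: [0.5296, 0.316, 0.2077]
eef_rot: [-0.47, -0.534, -0.458, 0.534]
wrist_force: [1.0, 0.1, -4.7]
grip_width: 0.281
```

Request:
arm_command([
  [0,[0,0,0],0],
  [0,[0,0,0],0],
])

```text
time_s: 46.42
tool_pos: [0.5288, 0.3157, 0.2061]
eef_rot: [-0.469, -0.533, -0.458, 0.535]
wrist_force: [0.4, -0.3, -4.2]
grip_width: 0.284
```

Request:
arm_command([
  [0,[0,-2.5,0.5],0],
  [0,[0,-7,0.5],0],
  [0,[0.3,-12,0.5],0],
  [0,[0.8,-17,0.5],0],
  [0,[1.5,-22,0.5],0],
  [0,[2.3,-27,0.5],0],
  [0,[3,-31.5,0.5],0],
  [0,[3.25,-33.6,0.5],0],
])

```text
time_s: 47.42
tool_pos: [0.5609, -0.0226, 0.2098]
eef_rot: [-0.468, -0.533, -0.458, 0.536]
wrist_force: [-0.1, -0.7, -4.7]
grip_width: 0.285
```

Request:
arm_command([
  [0,[0,0,0],0],
  [0,[0,0,-1],0],
  [0,[0,0,-2.5],0],
  [0,[0,0,-3.5],0],
  [0,[0,0,-4],0],
  [0,[0,0,-4],0],
  [0,[0,0,-4],0],
])

```text
time_s: 48.3
tool_pos: [0.5613, -0.0226, 0.1702]
eef_rot: [-0.468, -0.533, -0.457, 0.536]
wrist_force: [0.5, 0.4, -4.3]
grip_width: 0.288
```

Request:
arm_command([
  [0,[0,0.15,-0.6],0],
  [0,[0,0.15,-0.9],0],
  [0,[0,0.15,-1.1],0],
  [0,[0,0.15,-1.15],0],
  [0,[0,0.15,-1.15],0],
])

```text
time_s: 48.92
tool_pos: [0.5616, -0.0211, 0.1611]
eef_rot: [-0.469, -0.534, -0.457, 0.535]
wrist_force: [-4.0, 1.0, 8.5]
grip_width: 0.286
```

Request:
arm_command([
  [5.0,[0,0,0.1],0],
  [5.0,[0,0,0.1],0],
  [5.0,[0,0,0.1],0],
  [5.0,[0,0,0.1],0],
  [5.0,[0,0,3],0],
  [5.0,[0,0,6],0],
  [5.0,[0,0,9],0],
  [5.0,[0,0,9],0],
])

```text
time_s: 49.92
tool_pos: [0.5631, -0.0214, 0.2535]
eef_rot: [0.47, 0.535, 0.455, -0.534]
wrist_force: [-0.1, -0.2, 0.7]
grip_width: 0.583
```

Request:
arm_command([
  [6.0,[0,0,0],0],
  [6.0,[1,6,0],0],
  [6.0,[5.7,33.6,0],0],
  [6.0,[5.7,33.6,0],0],
  [6.0,[5.7,33.6,0],0],
  [6.0,[5.7,33.6,0],0],
  [6.0,[5.7,33.6,0],0],
  [6.0,[5.7,33.6,0],0],
])

```text
time_s: 50.92
tool_pos: [0.6193, 0.317, 0.2507]
eef_rot: [-0.471, -0.533, -0.457, 0.534]
wrist_force: [-0.2, -0.3, -0.5]
grip_width: 0.708
```

Request:
arm_command([
  [6.0,[0,0,0],0],
  [6.0,[0,0,0],0],
])

```text
time_s: 51.18
tool_pos: [0.6191, 0.3157, 0.2501]
eef_rot: [-0.471, -0.533, -0.457, 0.535]
wrist_force: [-0.2, 0.3, 0.5]
grip_width: 0.705
```

Request:
arm_command([
  [6.0,[0,0,-3],0],
  [6.0,[0,0,-6.5],0],
  [6.0,[0,0,-10],0],
  [6.0,[0,0,-12],0],
  [6.0,[0,0,-12.4],0],
  [6.0,[0,0,-12.4],0],
  [6.0,[0,0,-12.4],0],
])

```text
time_s: 52.05
tool_pos: [0.62, 0.3157, 0.1278]
eef_rot: [-0.471, -0.533, -0.456, 0.535]
wrist_force: [0.1, -0.0, -0.1]
grip_width: 0.704
```

Request:
arm_command([
  [0,[0,0,0],0],
  [0,[0,0,0],0],
  [0,[0,0,0],0],
  [0,[0,0,0],0],
  [0,[0,0,1],0],
  [0,[0,0,4],0],
  [0,[0,0,7],0],
  [0,[0,0,7.5],0],
])

```text
time_s: 53.05
tool_pos: [0.6211, 0.3162, 0.2052]
eef_rot: [0.471, 0.535, 0.456, -0.533]
wrist_force: [0.6, 0.9, -3.1]
grip_width: 0.379
```

Request:
arm_command([
  [0,[0,0,0],0],
  [0,[0,0,0],0],
])

```text
time_s: 53.3
tool_pos: [0.6205, 0.316, 0.2036]
eef_rot: [0.471, 0.534, 0.456, -0.534]
wrist_force: [0.6, 0.3, -3.1]
grip_width: 0.378
```

Request:
arm_command([
  [0,[-1,-1.5,0.5],0],
  [0,[-3,-5,0.5],0],
  [0,[-5,-10,0.5],0],
  [0,[-6,-14.5,0.5],0],
  [0,[-6,-19,0.5],0],
  [0,[-5.5,-23,0.5],0],
  [0,[-5,-26,0.5],0],
  [0,[-4.9,-26.6,0.5],0],
])

```text
time_s: 54.3
tool_pos: [0.5711, 0.0481, 0.2075]
eef_rot: [-0.47, -0.534, -0.456, 0.535]
wrist_force: [-0.2, 0.3, -2.6]
grip_width: 0.377
```

Request:
arm_command([
  [0,[0,0,0],0],
  [0,[0,0,-1],0],
  [0,[0,0,-2.5],0],
  [0,[0,0,-3.5],0],
  [0,[0,0,-4],0],
  [0,[0,0,-4],0],
  [0,[0,0,-4],0],
])

```text
time_s: 55.18
tool_pos: [0.5714, 0.0481, 0.1679]
eef_rot: [-0.47, -0.534, -0.455, 0.535]
wrist_force: [0.1, -0.2, -2.4]
grip_width: 0.375
```

Request:
arm_command([
  [0,[0,0,-0.6],0],
  [0,[0,0,-0.9],0],
  [0,[0,0,-1.1],0],
  [0,[0,0,-1.2],0],
  [0,[0,0,-1.2],0],
])

```text
time_s: 55.8
tool_pos: [0.5716, 0.048, 0.1583]
eef_rot: [0.471, 0.535, 0.455, -0.534]
wrist_force: [-4.6, 0.1, 11.2]
grip_width: 0.375
```

Contact. Release, retreat, swing clear towards the front-left, then check.

Request:
arm_command([
  [5.5,[0,0,0.1],0],
  [5.5,[0,0,0.1],0],
  [5.5,[0,0,0.1],0],
  [5.5,[0,0,0.1],0],
  [5.5,[0,0,3],0],
  [5.5,[0,0,6],0],
  [5.5,[0,0,9],0],
  [5.5,[0,0,9],0],
])

```text
time_s: 56.8
tool_pos: [0.5731, 0.048, 0.2508]
eef_rot: [0.472, 0.536, 0.454, -0.533]
wrist_force: [0.6, -0.8, -1.0]
grip_width: 0.645
```

Request:
arm_command([
  [6.0,[0,0,0],0],
  [6.0,[-6,8,1],0],
  [6.0,[-14,28,1],0],
  [6.0,[-14,28,1],0],
  [6.0,[-14,28,1],0],
  [6.0,[-14,28,1],0],
  [6.0,[-14,28,1],0],
  [6.0,[-14,28,1],0],
])

```text
time_s: 57.8
tool_pos: [0.4326, 0.3278, 0.2596]
eef_rot: [0.472, 0.535, 0.454, -0.534]
wrist_force: [0.1, 0.1, -0.0]
grip_width: 0.7
```

```bash
python3 - <<'E'
from h import *
s=status.sense();print(s["tool_pos"],s["time_s"])
o=cv2.imread("pics/top0.png");a=vision.get_image("top");b=vision.get_image("side");ob=cv2.imread("pics/side0.png")
for t in("mill_mid","bottle_mid","jar_mid","tumbler","tin","bigtin"):
    r=vision.silhouettes(t,"top");print(t,[(round(x["confidence"],2),np.round(x["box"],1).tolist()) for x in r[:1]])
f=lambda i:cv2.convertScaleAbs(cv2.resize(i[125:275,190:350],None,fx=2.5,fy=2.5,interpolation=cv2.INTER_CUBIC),alpha=2)
g=lambda i:i[145:355,220:420]
g2=lambda i:cv2.resize(g(i),(400,225))
cv2.imwrite("pics/w11.png",np.vstack([np.hstack([f(o),f(a)]),np.hstack([g2(ob),g2(b)])]))
E
```

```text
[0.43262691 0.32781677 0.25963319] 57.8
mill_mid [(0.72, [251.1, 231.2, 31.2, 27.5])]
bottle_mid [(0.62, [284.6, 235.0, 27.2, 25.4])]
jar_mid [(0.58, [273.9, 198.4, 18.2, 22.1])]
tumbler [(0.75, [220.4, 183.6, 24.5, 26.8])]
tin [(0.65, [327.1, 203.7, 25.0, 26.0])]
bigtin [(0.86, [262.9, 145.1, 36.5, 40.1])]
```

View pics/w11.png

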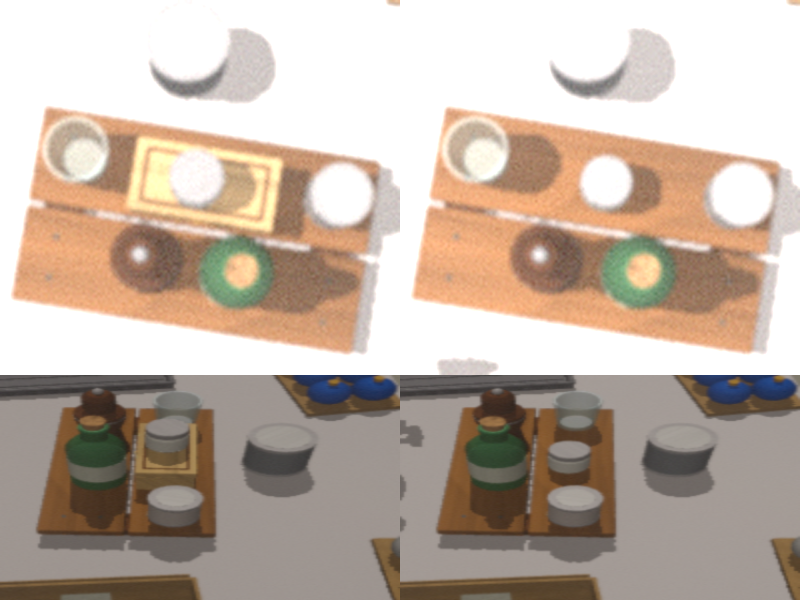

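```bash
python3 -c "
from h import *
print(arm.hand_in())"
```

```text
the job is handed in; nothing more can be done
None
```

I completed the whole task and handed it in at about 58 s of the 134 s allowed. The mill, bottle and jar went to the tray, and the box went into the carton. Then the jar went to the middle of the box's place, and the bottle and mill went back to where they had stood.

**Last checks:**
- **Mill and bottle:** before-and-after crops from the top and side cameras show both back upright, within roughly 1–2 px (a few mm) of the start.
- **Jar:** it stands upright about 3 mm from the box's former centre by the top camera. The wrist camera had suggested about 9–11 mm; I went with the top camera's comparison with the start picture.
- **Box:** it was flat and near the carton's centre in a wrist picture taken just after I released it. I did not look at it again before handing in.
- **Other goods:** the tumbler and both tins look unmoved in those crops.
- **Robot:** the gripper was empty and clear of everything when I handed in.

**What went wrong on the way:** the tool slowly tilted, up to about 4°, because I started some moves while the arm was still moving or under load. I brought it back to under 1° before regrasping the bottle and mill. The jar had been placed with about 3° of tilt.

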